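Shut the canister and ready the scoop over the tray

TASK

We are done with the steel canister and going on with the wooden tray: first lower the canister's hinged lid until it is fully closed, then draw the scoop out of its slanted stand and bring it to level, bowl opening up, with the middle of its bowl over the middle of the open tray and at least 15 cm above the bench. Finish while still holding the scoop there, still and in the air; leave the bottle, the jug and the sharpener where they stand.

Things in the scene. Friction and masses are not known exactly. Their poses are not given: they have to be found in the camera images.
- canister: Fixed square steel canister, 160 x 160 x 110 mm high, wall 4 mm, stands on the right or the left of the bench; origin at the centre of its underside, x axis from its front rim (nearer the robot) to its hinge side, z up. A flat steel lid is hinged on its far (+x) rim.
- lid (a joint): Hinge angle of the canister lid: 0 fully closed (lid flat on the rim), grows as it opens upward about the far rim; at 1.57 the lid is upright. Starts half open (0.6 to 1.2); the stiff hinge lets it stay where it is left, and about 1 N on its outer face near the free edge pushes it shut.
- lid_hinge (a point): Point on the hinge axis of the lid, mid-width, at canister x = 80, z = 110.5 mm, on the lid's underside. The axis runs along the canister's y axis. The lid is a plate 160 x 160 x 8 mm reaching from here to the front rim when closed.
- lid_handle (a point): Top of the small black knob on the lid's outer face: on the lid's middle line, 130 mm from the hinge, 43 mm above the lid's underside (35 mm above its outer face); knob about 30 mm across. The lid can also be pushed beside it.
- stand: Fixed scoop stand: wooden base 150 x 120 x 12 mm with an plywood sleeve, 130 mm high in all. Origin at the underside of the base, below the sleeve's middle, z up. The sleeve rises to the stand's +x at 45 degrees and is open there; inside 86 mm wide, 58 mm deep. A strip covers the bowl's front: draw the scoop 60 mm or more along the slope to free it.
- scoop: White plastic scoop, 0.09 kg, loose in the stand, handle up the slope. Origin at the centre of the bowl's underside; x along the handle (45 degrees upward at the start), z out of the bowl's mouth (vertical when level). Bowl x -45 to 45 mm, 74 mm wide, 42 mm deep, open at -x. Flat-sided handle x 45 to 165 mm, 16 mm wide (y), 20 mm high, its middle line at z = 30 mm.
- scoop_grip (a point): Point on the middle line of the scoop's handle, 85 mm along x and 30 mm along z from the scoop's origin (40 mm from the bowl); a good place to pinch across the 16 mm width.
- scoop_bowl (a point): Centre of the scoop bowl's inner floor, 3 mm above the scoop's origin.
- tray: Fixed open wooden tray, 190 x 190 x 50 mm high, wall 8 mm, on the other side of the bench from the canister; origin at the centre of its underside, z up.
- bottle: Green glass bottle, 68 mm across, 230 mm high, standing at the back; bystander. Origin at the centre of its underside.
- jug: White HDPE jug, 100 x 120 mm, 218 mm high, standing at the back; bystander. Origin at the centre of its underside.
- sharpener: Chrome hand crank sharpener body, about 100 mm long, 98 mm high, standing at the back in the middle; bystander. Origin at the centre of its underside.
Mind the look-alikes: they are no part of the job. Of the things that look like the scoop, the smallest one is meant.

How it is judged (in metres and radians):
On the way, in this order (a step that is already met when the one before it is completed fails the run):
1. the canister lid is fully closed, the scoop still in its stand (value of joint lid below 0.05 rad and distance between scoop and stand below 0.07 m), for 0.2 s.
2. the scoop is drawn out of its stand, in the gripper (distance between scoop and stand above 0.11 m and contact force between scoop and the fingers above 1 N and contact force between scoop and stand below 0.1 N), for 0.2 s.
At the end, for the whole second after the job is handed in: Lid closed (below 0.06 rad); the scoop is held by the fingers alone, touching nothing else, its z axis within 0.22 rad of vertical, the middle of its bowl floor within 40 mm of the tray's centre seen from above and at least 145 mm above the bench, and still (value of joint lid below 0.06 rad and angle between scoop's own z axis and vertical below 0.22 rad and horizontal distance between scoop_bowl and tray below 0.04 m and height (world z) of scoop_bowl above 0.145 m and contact force between scoop and the fingers above 1 N and contact force between scoop and stand below 0.1 N and contact force between scoop and tray below 0.1 N and contact force between scoop and canister below 0.1 N and contact force between scoop and bottle below 0.1 N and contact force between scoop and jug below 0.1 N and contact force between scoop and sharpener below 0.1 N and linear speed of scoop below 0.03 m/s and angular speed of scoop below 0.2 rad/s); the arm keeps its last pose, push and grip.
It fails at once if a bystander (bottle, jug or sharpener) is shifted by more than 20 mm (distance of any of bottle, jug, sharpener from where it was at the start of the episode above 0.02 m).
It also fails if it takes over 51 s, if anything falls off the work surface, if the arm or the gripper's body presses on something with over 40 N, if the wrist force passes 120 N, or if a joint passes its speed limit or range.

ROBOT

A 7-joint arm with a two-finger parallel gripper is mounted at the origin on the work surface. World frame = base frame: x ahead of the robot, y to its left, z up, the work surface at z = 0. Lengths are in mm, angles in rad, forces in N, time in s.
With the tool pointing down it reaches from about 400 to 900 mm from the base axis. Payload 5.5 kg.
Tool frame: the origin (TCP) lies at the very end of the fingers, on their centre line; the grasp point (between the pads) lies arm.grasp_offset behind it (arm.grasp_offset is the distance from the TCP to the grasp point, in mm); z points along the fingers, y is the direction in which the jaws open and shut (so a half turn about z gives the same grasp; the last joint's range is limited). The gripper opens to 85 mm and grips with 20 to 120 N. Pads are 22 mm wide; open, the fingers measure 114 mm over their backs; the gripper's body (76 mm by 85 mm) begins 54 mm behind the grasp point. The pads swing forward as they close: fully open they stand 13 mm farther back than shut.
Start: joints at [-0.961, 0.501, -0.427, 1.55, 0.221, 1.138, -0.21], TCP at [220.891, 611.316, 231.31] pointing down, gripper open.
Joint ranges: [-2.88, 2.88], [-0.31, 2.03], [-1.54, 1.56], [0.2, 2.42], [-1.41, 4.55], [0.19, 2.02], [-2.57, 2.57]. Speed limits (rad/s): [2.57, 2.57, 3.14, 3.14, 3.14, 3.14, 3.14].

INTERFACE

Orientations are given as a rotation vector (axis times angle).
In Python, from workcell import arm gives the robot as it stands. The module is installed in compiled form; this text tells all that it offers.
- The arm moves only by the shell command python3 -m jog 'ROWS' [FORCE]. ROWS is text: rows parted by semicolons, each of 5 numbers parted by spaces: the shift along the world's x, y, z in m, then the turn about the world's z in degrees, then the opening, from -1 (shut) to 1 (fully open). In form: dx dy dz spin grip; .... A call has 1 to 12 rows; each row shifts and turns the commanded pose from where the row before left it; what a row does not reach is not made up. A row lasts 1/8 s, in which the tool goes at most 62.5 mm and 10.7 degrees, less where a joint would pass 70% of its speed; a pose out of reach is approached as far as the arm can. A call is refused whole if a number of a shift passes 0.0625 or a number of a turn 10.7, either way. A call with a gripper value outside its range is refused whole. The fingers move at their own pace and stop on an object; FORCE is the grip in N (left out, the last holds). Time passes only in rows, so rows that do not move let the fingers close. It gives the time, the measured TCP pose, the force and the opening at its end, in the units of the state.
- arm.get_state(): the state, without advancing time (a new reading comes with each control period).
- arm.snapshot(name): name is "scene" or "top"; returns the picture (384x512x3 uint8, red, green, blue); there is no depth.
- arm.get_calibration(name): a dict with "fx", "fy", "cx", "cy" (pixels), "k1" (the pictures are not rectified: a ray, as slopes to the right and down, at radius r is drawn at 1 + k1 r^2 times it, then the intrinsics apply), "R" (3x3) and "t" (3): a world point X has camera coordinates R X + t. Camera axes: x right, y down, z forward; pixel columns grow to the right and rows downward; lengths in mm; the calibration is good to about 2 mm. A picture is of the moment at which its call begins. get_calibration takes no time and is no camera call.
- arm.finish_job(): hands the job in, once; it reports no verdict.
The state is a dict: "t": time; "joint_pos": joint angles; "joint_vel": joint speeds; "joint_torque": joint torques, N m; "ee_pos": TCP position; "orientation": TCP orientation; "ft_force": force on the tool from outside, world axes, zero at the start; "moment": the same for the moment, N m; "finger_gap": finger opening in mm.
Only numpy, scipy, OpenCV 4.12 (cv2) and the standard library are available. Lean on these libraries where they do the work, as an engineer would, in place of code of your own. Each camera call takes 0.05 s, during which the arm holds its last target.

## Working session

There is one attempt and no reset: what is moved stays moved. The work goes in short steps, Python scripts to look and compute and a shell command to move; the robot and the scene stay as the last step left them, time stands still between calls to the robot, and variables do not carry over. Pictures are saved under pics/ and viewed, and the job is handed in when it is done.

```bash
mkdir -p pics; python3 - <<'E'
from workcell import arm
import cv2, numpy as np
for n in ("scene","top"):
    im=arm.snapshot(n); cv2.imwrite(f"pics/{n}0.png",im[:,:,::-1]); 
    c=arm.get_calibration(n); print(n,{k:np.round(v,4).tolist() for k,v in c.items()})
s=arm.get_state(); print(s, arm.grasp_offset)
E
```

```text
scene {'fx': 481.4291, 'fy': 481.4291, 'cx': 257.4206, 'cy': 181.512, 'k1': 0.0226, 'R': [[0.4808, 0.8767, 0.0155], [0.681, -0.3622, -0.6364], [-0.5523, 0.3165, -0.7712]], 't': [-238.7423, -315.7408, 2401.7549]}
top {'fx': 379.9548, 'fy': 379.9548, 'cx': 251.7467, 'cy': 194.0667, 'k1': -0.1105, 'R': [[0.0005, -0.9998, -0.0195], [-0.9987, 0.0005, -0.0512], [0.0512, 0.0195, -0.9985]], 't': [-32.4593, 564.708, 1299.0452]}
{'t': 0.1, 'joint_pos': array([-0.96079161,  0.50176099, -0.42679859,  1.55134311,  0.22080332,
        1.13828717, -0.21032314]), 'joint_vel': array([-0.00025818, -0.00271907, -0.00041605, -0.00417696,  0.0017068 ,
       -0.00273153,  0.00038555]), 'joint_torque': array([-1.06533500e-02, -5.70821071e+01, -5.83932191e+00, -2.81743687e+01,
        1.02511505e-02,  5.54592727e-03, -1.17603804e-05]), 'ee_pos': array([220.76264927, 610.70337252, 230.35892   ]), 'orientation': array([-5.41943215e-01, -3.09412982e+00,  2.68392500e-03]), 'ft_force': array([-0.27544192, -0.48013736,  0.30550389]), 'moment': array([-0.0419996 , -0.01857587,  0.00251194]), 'finger_gap': 85.8361266533391} 18.700000000000003
```

View pics/scene0.png

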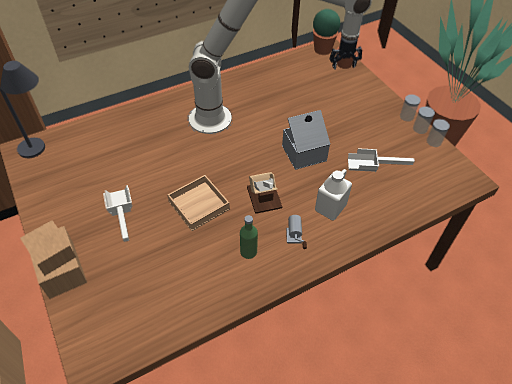

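View pics/top0.png

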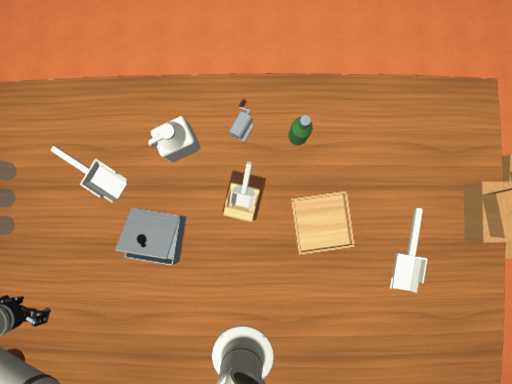

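```bash
python3 - <<'E'
import cv2
s=cv2.imread("pics/scene0.png");t=cv2.imread("pics/top0.png")
def c(im,u0,v0,u1,v1,k,n): cv2.imwrite(n,cv2.resize(im[v0:v1,u0:u1],None,fx=k,fy=k,interpolation=cv2.INTER_CUBIC))
c(s,270,100,340,175,8,"pics/can_s.png"); c(t,105,195,200,275,8,"pics/can_t.png")
c(s,235,160,295,220,9,"pics/st_s.png"); c(t,210,150,275,230,7,"pics/st_t.png")
E
```

```text
(no output)
```

View pics/can_s.png

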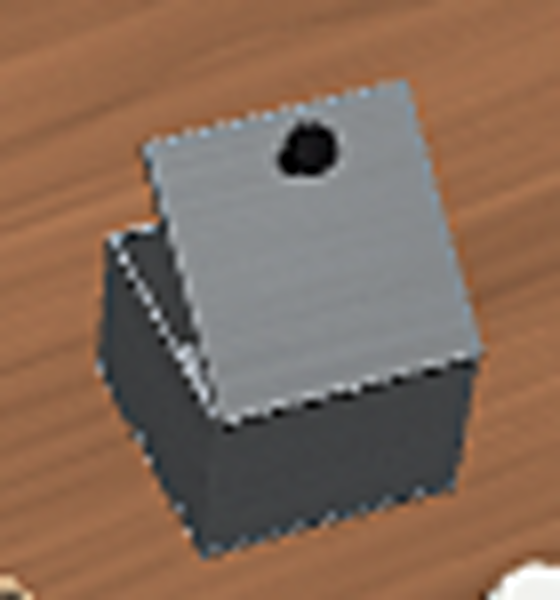

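View pics/can_t.png

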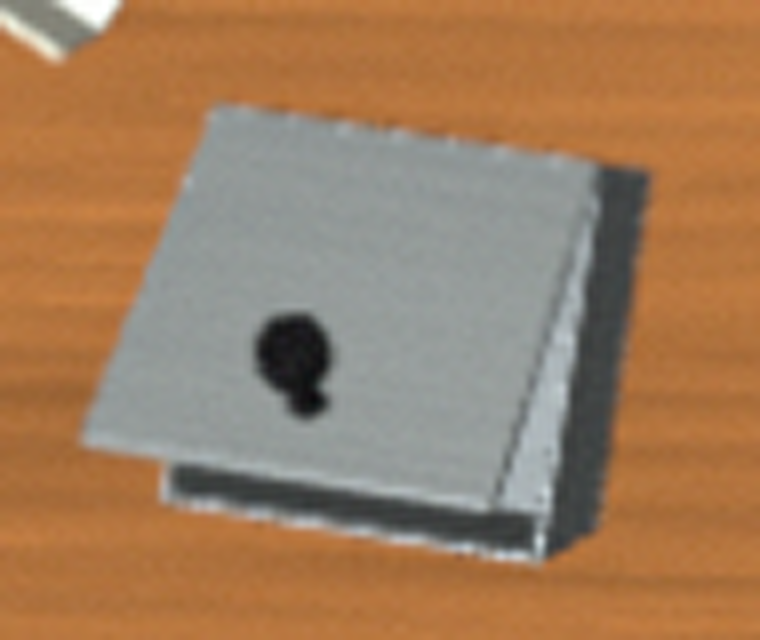

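View pics/st_s.png

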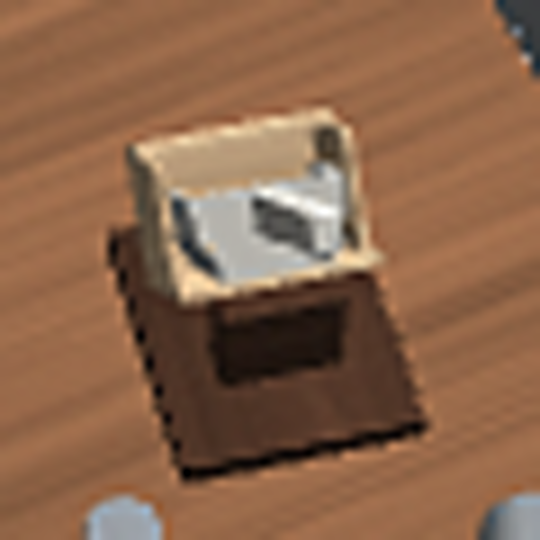

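View pics/st_t.png

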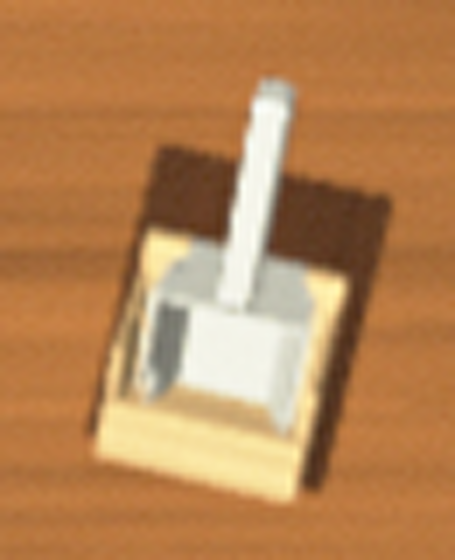

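```bash
cat > h.py <<'E'
import numpy as np, cv2
from workcell import arm
C={n:arm.get_calibration(n) for n in("scene","top")}
def K(c): return np.array([[c["fx"],0,c["cx"]],[0,c["fy"],c["cy"]],[0,0,1]])
def und(n,p):
    c=C[n];return cv2.undistortPoints(np.array([[p]],float),K(c),np.array([c["k1"],0,0,0,0.]))[0,0]
def ray(n,p):
    c=C[n];R=np.array(c["R"]);t=np.array(c["t"]);a=und(n,p)
    return -R.T@t, R.T@np.array([a[0],a[1],1])
def plane(n,p,z):
    o,d=ray(n,p);return o+d*(z-o[2])/d[2]
def tri(ps,pt):
    (o1,d1),(o2,d2)=ray("scene",ps),ray("top",pt)
    A=np.c_[d1,-d2];s=np.linalg.lstsq(A,o2-o1,rcond=None)[0]
    a,b=o1+d1*s[0],o2+d2*s[1];return (a+b)/2,np.linalg.norm(a-b)
def proj(n,X):
    c=C[n];r,_=cv2.Rodrigues(np.array(c["R"]));return cv2.projectPoints(np.array([X],float),r,np.array(c["t"]),K(c),np.array([c["k1"],0,0,0,0.]))[0][0,0]
E
python3 - <<'E'
from h import *
np.set_printoptions(precision=1,suppress=True)
P={}
for n,a,b in [("freeL",(320.6,110.25),(115.6,250)),("freeR",(288.5,118.1),(166.3,258.5)),("hinL",(330,143.75),(131.3,208.1)),("hinR",(298.1,152.5),(179.8,215.6)),("knob",(308.5,117.5),(141.6,239)),
 ("hend",(272.5,183.5),(249.3,162.1)),("sleeveTopNearL?",(235+130/9,160+150/9),(210+297/7,150+500/7))]:
    P[n],e=tri(a,b);print(n,P[n],"gap",round(e,1))
m=(P["freeL"]+P["freeR"])/2-(P["hinL"]+P["hinR"])/2
print("lid vec",m,np.linalg.norm(m),"ang",np.arctan2(m[2],np.hypot(*m[:2])),"yaw",np.arctan2(-m[1],-m[0]))
# tray rim corners z=50, from top
t=cv2.imread("pics/top0.png");hsv=cv2.cvtColor(t,cv2.COLOR_BGR2HSV)
for p in [(291,198),(347,192),(354,244),(299,254)]: print("tray",plane("top",p,50))
# stand base corners z=12 top
for p in [(158,148),(390,198),(318,490)]: print("base",plane("top",(210+p[0]/7,150+p[1]/7),12))
for p in [(110,235),(425,425),(185,475)]: print("base s",plane("scene",(235+p[0]/9,160+p[1]/9),12 if p[0]<150 else 0))
# handle top along: heights unknown; bowl/handle
for p in [(275,95),(237,300)]: print("handle z150/75",plane("top",(210+p[0]/7,150+p[1]/7),150)[:2],plane("top",(210+p[0]/7,150+p[1]/7),75)[:2])
E
```

```text
freeL [387.5 375.3 203.6] gap 4.2
freeR [365.  220.3 205.1] gap 6.5
hinL [514.2 356.1 115.2] gap 0.3
hinR [491.9 199.4 115.2] gap 6.8
knob [422.9 286.8 227.6] gap 2.8
hend [651.8 -25.7 203.4] gap 7.1
sleeveTopNearL? [473.2 -32.2  61.4] gap 8.0
lid vec [-126.8   20.    89.2] 156.33200692088775 ang 0.6070241818507316 yaw -0.15644447325150843
tray [ 549.6 -165.    50. ]
tray [ 569.7 -354.2   50. ]
tray [ 394.9 -376.4   50. ]
tray [ 362.3 -191.2   50. ]
base [644.7  34.3  12. ]
base [619.6 -80.8  12. ]
base [475.2 -45.2  12. ]
base s [481.6 -43.   12. ]
base s [645.7  39.1   0. ]
base s [617.7 -75.4   0. ]
handle z150/75 [652.8 -27.4] [662.7 -25.4]
handle z150/75 [561.5 -10.6] [565.6  -7.6]
```

```bash
python3 - <<'E'
import cv2
t=cv2.imread("pics/top0.png");s=cv2.imread("pics/scene0.png")
cv2.imwrite("pics/tr_t.png",cv2.resize(t[180:265,280:365],None,fx=7,fy=7,interpolation=cv2.INTER_CUBIC))
E
```

```text
(no output)
```

View pics/tr_t.png

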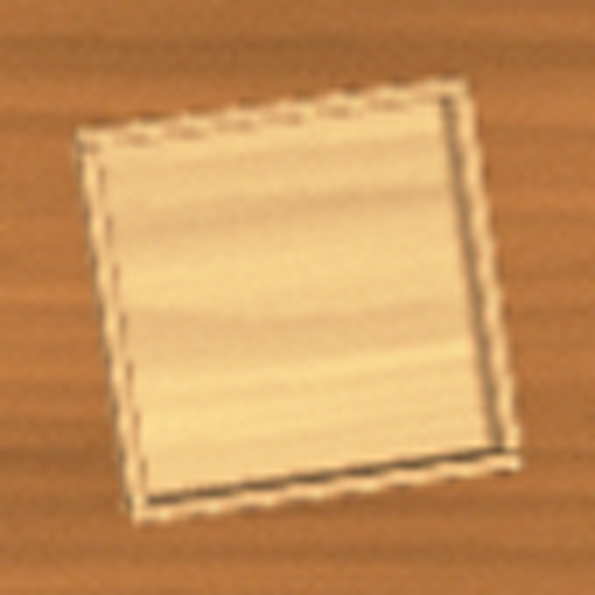

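Candidates that look like the scoop, in top-view pixels:
- the one in the stand, at (246,185), which is (264,185) in the scene view
- a loose one at (103,180)
- a loose one at (410,255)

The one in the stand is the smallest and sits in the slanted sleeve, and the crop confirms it, so that is the one I'll use. The canister lid is at about 0.61 rad, with its knob at top-view (142,239).

I'll do the lid first, pushing beside the knob.

```bash
python3 -m jog '0.01 -0.02 0.03 0 -1; 0.022 -0.045 0.02 0 -1; 0.022 -0.045 0 0 -1; 0.022 -0.045 0 0 -1; 0.022 -0.045 0 0 -1; 0.022 -0.045 0 0 -1; 0.022 -0.045 0 0 -1; 0.022 -0.045 0 0 -1; 0.012 -0.027 0 0 -1; 0 0 0 0 -1; 0 0 0 0 -1'
```

```text
t: 1.48
ee_pos: [396.4, 250.0, 281.2]
orientation: [-0.541, -3.094, -0.001]
ft_force: [-0.2, 0.2, 0.5]
finger_gap: 0.1
```

```bash
python3 - <<'E'
from h import *
np.set_printoptions(precision=1,suppress=True)
im=arm.snapshot("top"); cv2.imwrite("pics/top1.png",im[:,:,::-1])
s=arm.get_state();print(s["t"],s["ee_pos"],s["orientation"],s["joint_pos"],proj("top",s["ee_pos"]))
c=[plane("top",(280+a/7,180+b/7),50) for a,b in[(78,135),(465,82),(518,460),(138,518)]]
print("tray",np.array(c),np.mean(c,0))
E
```

```text
1.525 [396.2 250.4 281.2] [-0.5 -3.1 -0. ] [-0.4  0.1 -0.3  1.9  0.   1.1  0.6] [148.  249.8]
tray [[ 545.3 -165.4   50. ]
 [ 570.6 -352.3   50. ]
 [ 389.2 -376.4   50. ]
 [ 362.2 -193.6   50. ]] [ 466.8 -271.9   50. ]
```

View pics/top1.png

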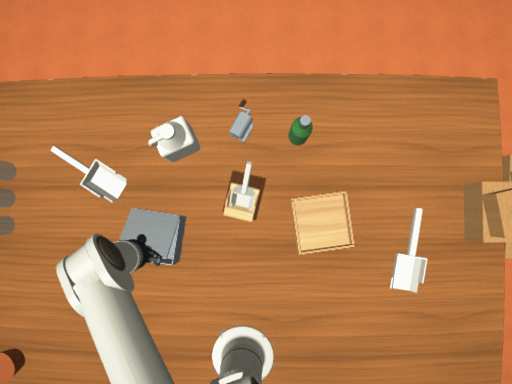

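The arm is over the lid's near right part, with the tip at about (148,250), and nothing else has moved. Next I descend.

```bash
python3 -m jog '0 0 -0.03 0 -1; 0 0 -0.03 0 -1; 0 0 -0.015 0 -1; 0 0 -0.015 0 -1; 0 0 -0.015 0 -1; 0 0 -0.015 0 -1; 0 0 -0.015 0 -1'; python3 -m jog '0 0 -0.01 0 -1; 0 0 -0.01 0 -1; 0 0 0 0 -1'
```

```text
t: 2.4
ee_pos: [397.0, 249.4, 145.6]
orientation: [0.542, 3.094, 0.001]
ft_force: [-0.6, -0.1, 1.0]
finger_gap: 0.1
t: 2.78
ee_pos: [396.5, 249.0, 125.5]
orientation: [-0.542, -3.093, 0.001]
ft_force: [0.1, 0.5, 0.1]
finger_gap: 0.1
```

```bash
python3 -m jog '0 0 -0.005 0 -1; 0 0 -0.003 0 -1; 0 0 -0.002 0 -1; 0 0 0 0 -1; 0 0 0 0 -1'; python3 - <<'E'
from h import *
im=arm.snapshot("scene"); cv2.imwrite("pics/sc2.png",cv2.resize(im[80:190,240:360,::-1],None,fx=5,fy=5))
E
```

```text
t: 3.4
ee_pos: [397.2, 249.7, 118.3]
orientation: [0.542, 3.093, 0.0]
ft_force: [-5.2, -3.0, 20.2]
finger_gap: 0.2
```

View pics/sc2.png

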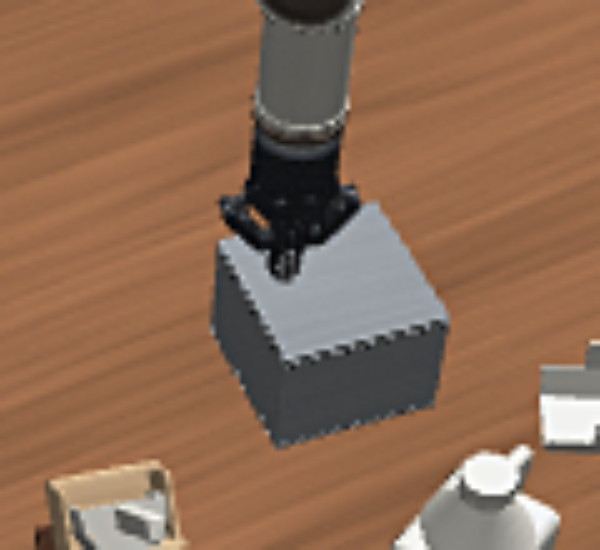

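The lid is shut, with its tip at z=118 and 20 N on it. Next I lift off and look closer at the scoop in the stand.

```bash
python3 -m jog '0 0 0.03 0 -1; -0.01 -0.02 0.06 0 0; 0 -0.04 0.06 0 1;0 -0.04 0.04 0 1;0 0 0 0 1' ; python3 - <<'E'
from h import *
np.set_printoptions(precision=1,suppress=True)
s=arm.snapshot("scene");t=arm.snapshot("top")
cv2.imwrite("pics/s3.png",cv2.resize(s[165:205,245:290,::-1],None,fx=14,fy=14,interpolation=cv2.INTER_NEAREST))
cv2.imwrite("pics/t3.png",cv2.resize(t[150:225,210:275,::-1],None,fx=8,fy=8,interpolation=cv2.INTER_NEAREST))
cv2.imwrite("pics/s3f.png",s[:,:,::-1]);cv2.imwrite("pics/t3f.png",t[:,:,::-1])
E
```

```text
t: 4.08
ee_pos: [389.5, 153.1, 300.3]
orientation: [0.549, 3.086, 0.004]
ft_force: [0.3, -0.1, -0.1]
finger_gap: 72.1
```

View pics/s3.png

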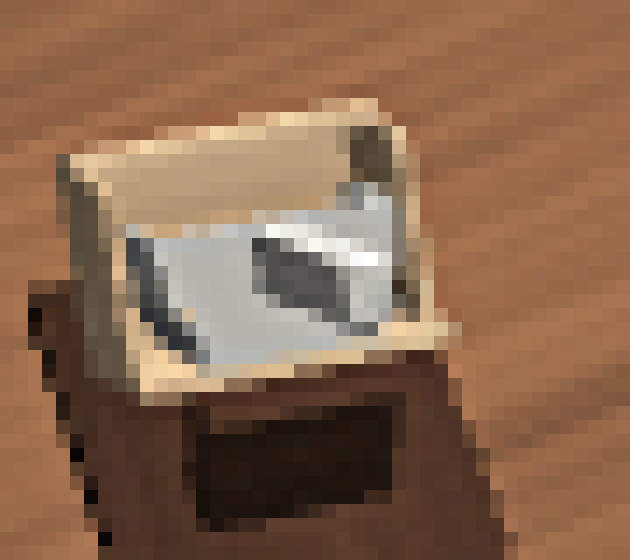

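View pics/t3.png

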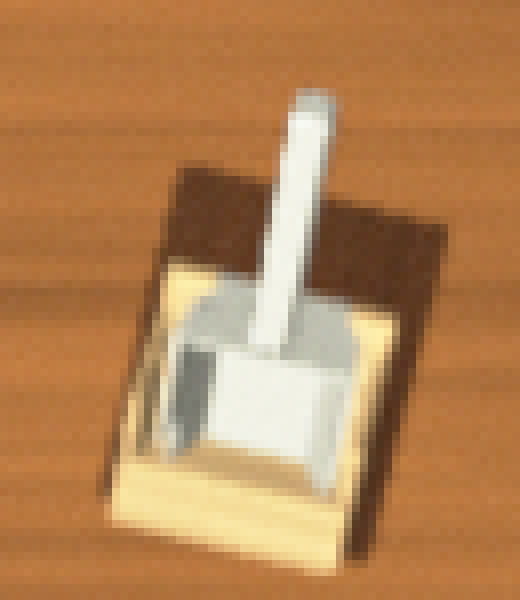

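View pics/t3f.png

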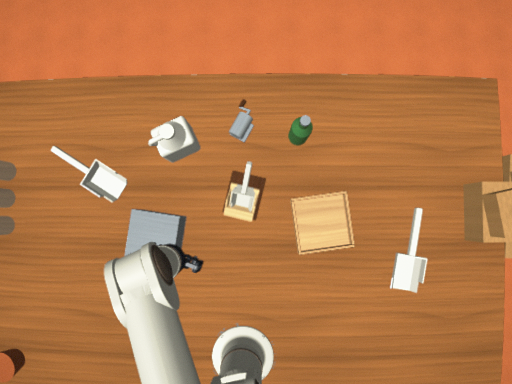

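```bash
python3 - <<'E'
from h import *
np.set_printoptions(precision=3,suppress=True)
a,ea=tri((270.6,183.2),(248.6,164.75)); b,eb=tri((263.4,181.1),(242.6,193.2))
print(a,ea,b,eb); v=a-b; L=np.linalg.norm(v);print("L",L,"pitch",np.arctan2(v[2],np.hypot(v[0],v[1])),"yaw",np.arctan2(v[1],v[0]))
# base corners t3 crop
P=[plane("top",(210+x/8-.5,150+y/8-.5),12) for x,y in[(178,168),(447,228),(365,560)]]
print(P); x=P[1]-P[2];y=P[0]-P[1];print(np.hypot(*x[:2]),np.arctan2(x[1],x[0]),np.hypot(*y[:2]),np.arctan2(-y[0],y[1]),"centre",(P[0]+P[2])/2)
# model
yaw=-0.225;X=np.array([np.cos(yaw),np.sin(yaw),0]);c,s=np.sqrt(.5),np.sqrt(.5)
hx=X*c+[0,0,s];hz=-X*s+[0,0,c]
o1=a-165*hx-40*hz;o2=b-45*hx-40*hz;print("scoop origin",o1,o2)
for g in(85,105,110):print(g,o1+g*hx+30*hz,o2+g*hx+30*hz)
E
```

```text
[643.435 -25.92  196.702] 1.461355364744608 [561.583  -6.903 111.647] 4.0790995435528785
L 119.564452590988 pitch 0.7914479797466365 yaw -0.22828180650776786
[array([646.952,  37.202,  12.   ]), array([620.59 , -79.668,  12.   ]), array([476.922, -44.126,  12.   ])]
147.9984770322275 -0.24252275180768523 119.80666949265185 -0.22185552029944058 centre [561.937  -3.462  12.   ]
scoop origin [557.274  -6.2    51.745] [558.137  -6.115  51.543]
85 [595.185 -14.877 133.062] [596.047 -14.791 132.86 ]
105 [608.971 -18.032 147.204] [609.833 -17.947 147.002]
110 [612.417 -18.821 150.74 ] [613.279 -18.735 150.538]
```

The model fits well: handle length is 119.6 mm (text says 120), pitch is 0.79, yaw is -0.228, and the scoop origin is at (557.5, -6, 52). I'll grip at about x=113 on the handle so the gripper body clears the handle's end. That puts the TCP target at (615, -19.5, 134) with a spin of +7.1°.

```bash
python3 -m jog '0.045 -0.0345 0 1.4 1; 0.045 -0.0345 0 1.4 1; 0.045 -0.0345 0 1.4 1; 0.045 -0.0345 0 1.4 1; 0.0455 -0.0345 0 1.5 1; 0 0 -0.03 0 1; 0 0 0 0 1; 0 0 0 0 1'; python3 - <<'E'
from h import *
s=arm.snapshot("scene");t=arm.snapshot("top")
cv2.imwrite("pics/s4.png",cv2.resize(s[110:230,220:320,::-1],None,fx=5,fy=5));cv2.imwrite("pics/t4.png",cv2.resize(t[130:270,160:330,::-1],None,fx=4,fy=4))
E
```

```text
t: 5.18
ee_pos: [612.2, -15.5, 266.2]
orientation: [-0.345, -3.121, -0.001]
ft_force: [-0.1, 0.1, 0.3]
finger_gap: 85.6
```

View pics/s4.png

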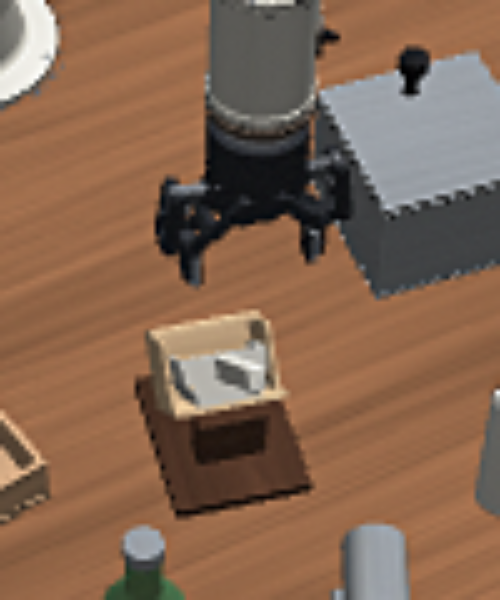

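View pics/t4.png

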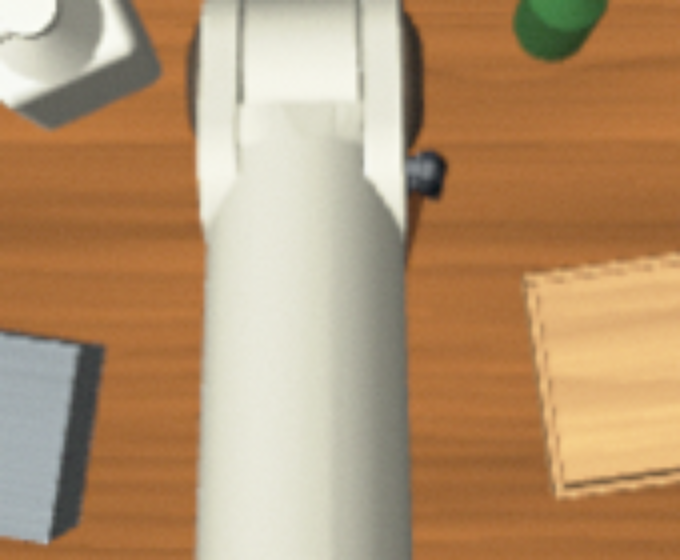

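The lid is flat, with its knob visible at crop (412,65). The gripper is over the handle, with its fingers either side of it. I'll correct x and y slightly and descend.

```bash
python3 -m jog '0.003 -0.004 -0.03 0 1; 0 0 -0.03 0 1; 0 0 -0.03 0 1; 0 0 -0.02 0 1; 0 0 0 0 1; 0 0 0 0 1'; python3 - <<'E'
from h import *
s=arm.snapshot("scene")
cv2.imwrite("pics/s5.png",cv2.resize(s[140:210,230:300,::-1],None,fx=8,fy=8))
E
```

```text
t: 6.02
ee_pos: [616.6, -21.0, 158.6]
orientation: [0.348, 3.12, 0.001]
ft_force: [0.1, -0.3, 0.6]
finger_gap: 85.2
```

View pics/s5.png

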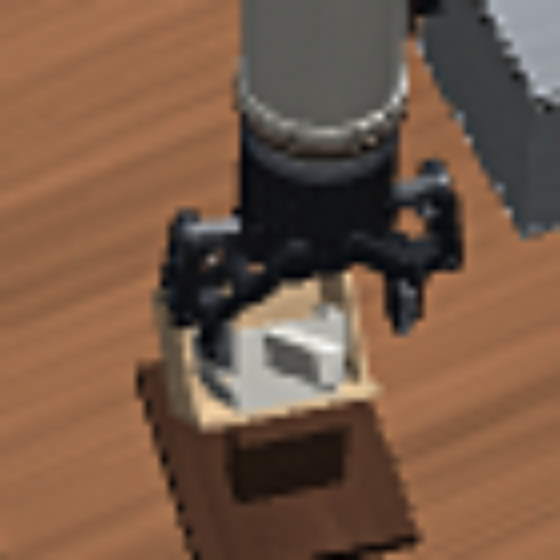

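The handle end at (320,355) sits between the fingertips at (215,350) and (405,320). I'll go down to depth and close gently.

```bash
python3 -m jog '0 0.001 -0.013 0 1; 0 0 -0.012 0 1; 0 0 0 0 1'; python3 -m jog '0 0 0 0 -1; 0 0 0 0 -1; 0 0 0 0 -1; 0 0 0 0 -1; 0 0 0 0 -1; 0 0 0 0 -1; 0 0 0 0 -1; 0 0 0 0 -1' 60
```

```text
t: 6.45
ee_pos: [614.3, -20.3, 130.1]
orientation: [-0.349, -3.119, 0.001]
ft_force: [-0.6, 0.3, -1.3]
finger_gap: 85.1
t: 7.45
ee_pos: [615.9, -20.2, 132.2]
orientation: [0.349, 3.122, 0.0]
ft_force: [-0.2, 1.0, 3.6]
finger_gap: 15.1
```

The grip closed at 15 mm on the handle. I'll draw it along the slope.

```bash
python3 -m jog '0.005 -0.0012 0.005 0 -1; 0.0096 -0.0022 0.01 0 -1; 0.0096 -0.0022 0.01 0 -1; 0.0096 -0.0022 0.01 0 -1; 0.0096 -0.0022 0.01 0 -1; 0.0096 -0.0022 0.01 0 -1; 0.0096 -0.0022 0.01 0 -1; 0.0096 -0.0022 0.01 0 -1; 0 0 0 0 -1'; python3 - <<'E'
from h import *
s=arm.snapshot("scene")
cv2.imwrite("pics/s6.png",cv2.resize(s[110:230,220:320,::-1],None,fx=5,fy=5))
E
```

```text
t: 8.57
ee_pos: [689.3, -37.4, 208.1]
orientation: [0.35, 3.12, 0.0]
ft_force: [0.6, 0.8, -1.4]
finger_gap: 15.7
```

View pics/s6.png

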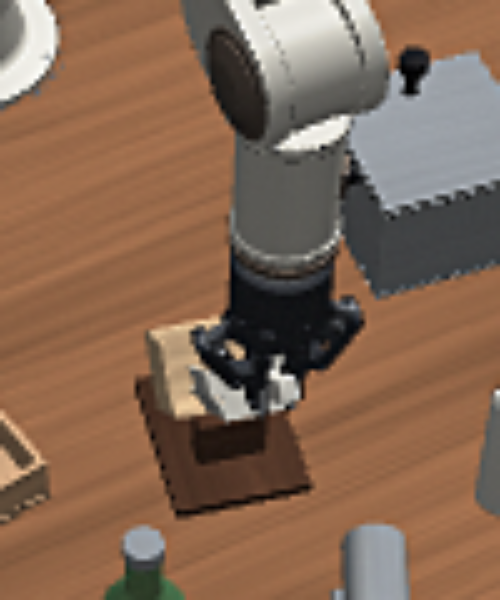

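The scoop is out of the stand and held. Next I'll lift it, and check the joints before choosing which way to spin.

```bash
python3 -m jog '0 0 0.03 0 -1; 0 0 0.03 0 -1; 0 0 0.03 0 -1; -0.02 0 0.02 0 -1; -0.04 0 0 0 -1; -0.04 0 0 0 -1; 0 0 0 0 -1; 0 0 0 0 -1'; python3 - <<'E'
from h import *
print(np.round(arm.get_state()["joint_pos"],2))
s=arm.snapshot("scene")
cv2.imwrite("pics/s7.png",cv2.resize(s[60:230,180:360,::-1],None,fx=4,fy=4))
E
```

```text
t: 9.62
ee_pos: [588.2, -36.8, 317.1]
orientation: [0.349, 3.121, 0.0]
ft_force: [0.4, -0.3, -0.0]
finger_gap: 15.2
[ 0.03  0.29 -0.02  1.62  0.    1.23  1.36]
```

View pics/s7.png

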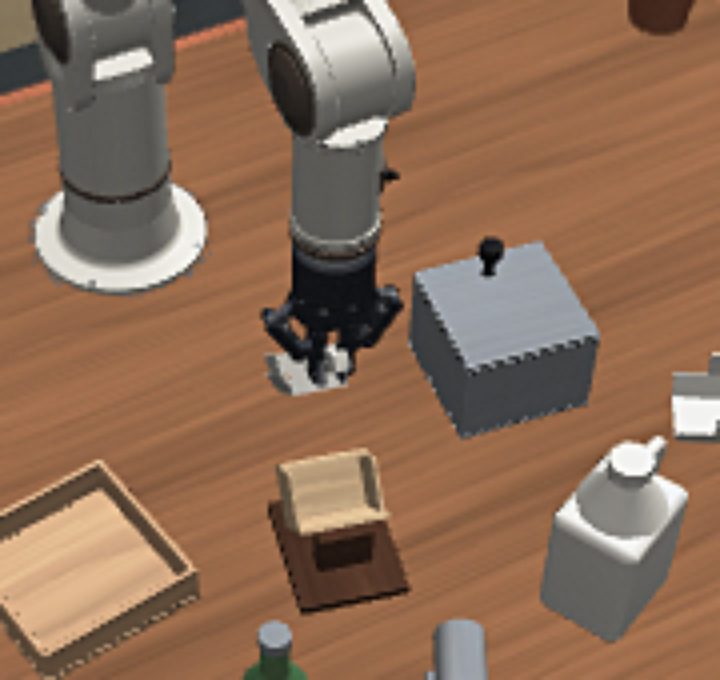

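```bash
python3 -m jog '-0.0168 0.0012 0 10.3 -1; -0.0168 0.0012 0 10.3 -1; -0.0168 0.0012 0 10.3 -1; -0.0168 0.0012 0 10.3 -1; -0.0168 0.0012 0 10.3 -1; -0.0168 0.0012 0 10.3 -1; -0.0168 0.0012 0 10.3 -1; -0.0168 0.0012 0 10.3 -1; -0.0168 0.0012 0 10.3 -1; -0.0168 0.0012 0 10.3 -1; 0 0 0 0 -1; 0 0 0 0 -1'; python3 - <<'E'
from h import *
print(np.round(arm.get_state()["joint_pos"],2))
s=arm.snapshot("scene")
cv2.imwrite("pics/s8.png",cv2.resize(s[60:230,180:360,::-1],None,fx=4,fy=4))
E
```

```text
t: 11.18
ee_pos: [447.9, -27.9, 290.5]
orientation: [1.739, -2.539, -0.037]
ft_force: [-0.0, 0.3, -1.0]
finger_gap: 15.3
[ 1.02  0.24 -1.17  1.89  0.24  1.23  2.54]
```

View pics/s8.png

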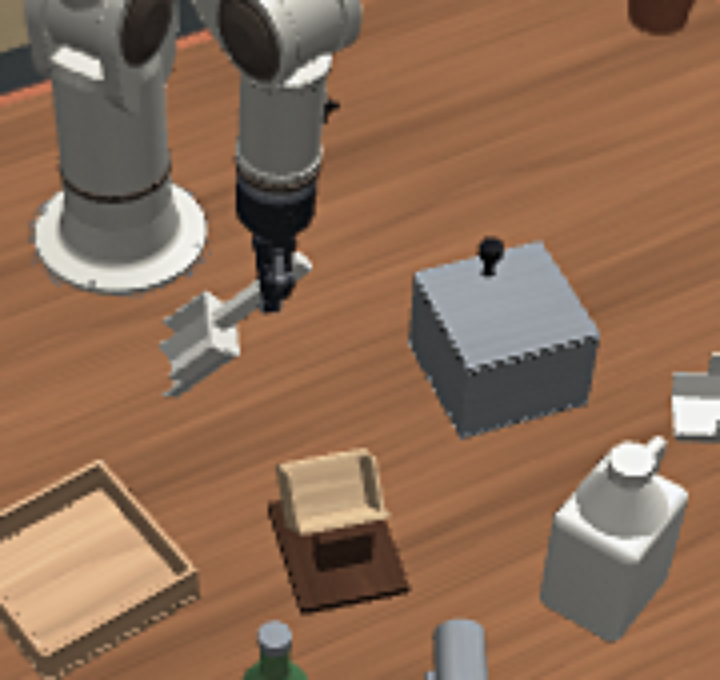

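A positive spin drove joint 7 to 2.54, close to its limit, so the turn stopped at about 69°. I'll turn the other way, so the handle points to -y.

```bash
python3 -m jog '0 0 0 -10.3 -1; 0 0 0 -10.3 -1; 0 0 0 -10.3 -1; 0 0 0 -10.3 -1; 0 0 0 -10.3 -1; 0 0 0 -10.3 -1; 0 0 0 -10.3 -1; 0 0 0 -10.3 -1; 0 0 0 -10.3 -1; 0 0 0 -10.3 -1; 0 0 0 -10.3 -1; 0 0 0 -10.3 -1'; python3 -m jog '0 0 0 -10.3 -1; 0 0 0 -10.3 -1; 0 0 0 -10.3 -1; 0 0 0 0 -1; 0 0 0 0 -1'; python3 - <<'E'
from h import *
s=arm.get_state();print(np.round(s["joint_pos"],2));w=s["orientation"];R=cv2.Rodrigues(w)[0];print("tooly deg",np.degrees(np.arctan2(R[1,1],R[0,1])),R[:,2])
s=arm.snapshot("scene")
cv2.imwrite("pics/s9.png",cv2.resize(s[60:230,180:360,::-1],None,fx=4,fy=4))
E
```

```text
t: 12.72
ee_pos: [447.9, -26.2, 291.5]
orientation: [-1.442, -2.78, -0.107]
ft_force: [0.3, 0.1, -1.2]
finger_gap: 15.5
t: 13.35
ee_pos: [447.5, -26.1, 291.1]
orientation: [2.118, 2.305, 0.107]
ft_force: [0.4, -0.6, -0.6]
finger_gap: 15.6
[ 0.86  0.04 -0.83  1.98 -0.01  1.08  0.12]
tooly deg 4.785872361615806 [ 0.05307454  0.04436198 -0.99760469]
```

View pics/s9.png

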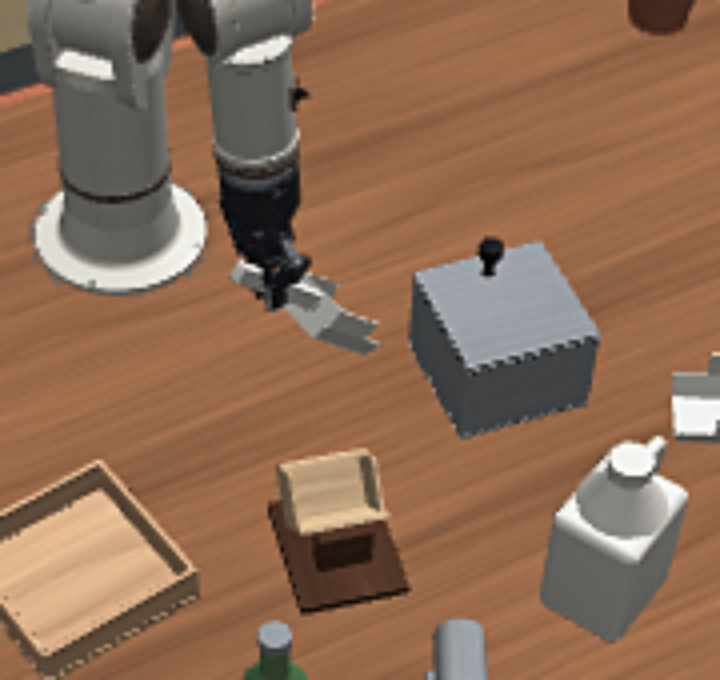

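The handle now points to about -85°. The tool kept a tilt of about 4° from hitting the limit, which is well inside the 0.22 rad allowance. I'll go down to just above the bench, in the free spot in front of the stand.

```bash
python3 -m jog '-0.016 0.013 -0.02 0 -1; -0.016 0.013 -0.03 0 -1; 0 0 -0.03 0 -1; 0 0 -0.03 0 -1; 0 0 -0.03 0 -1; 0 0 -0.015 0 -1; 0 0 0 0 -1; 0 0 0 0 -1' 30; python3 - <<'E'
from h import *
s=arm.get_state();print(np.round(s["joint_pos"],2))
s=arm.snapshot("scene");cv2.imwrite("pics/s10.png",cv2.resize(s[60:230,180:360,::-1],None,fx=4,fy=4))
E
```

```text
t: 14.4
ee_pos: [415.7, -0.6, 136.2]
orientation: [2.123, 2.302, 0.108]
ft_force: [-0.6, -0.3, -2.3]
finger_gap: 15.3
[ 0.73  0.25 -0.83  2.23  0.22  0.7  -0.16]
```

View pics/s10.png

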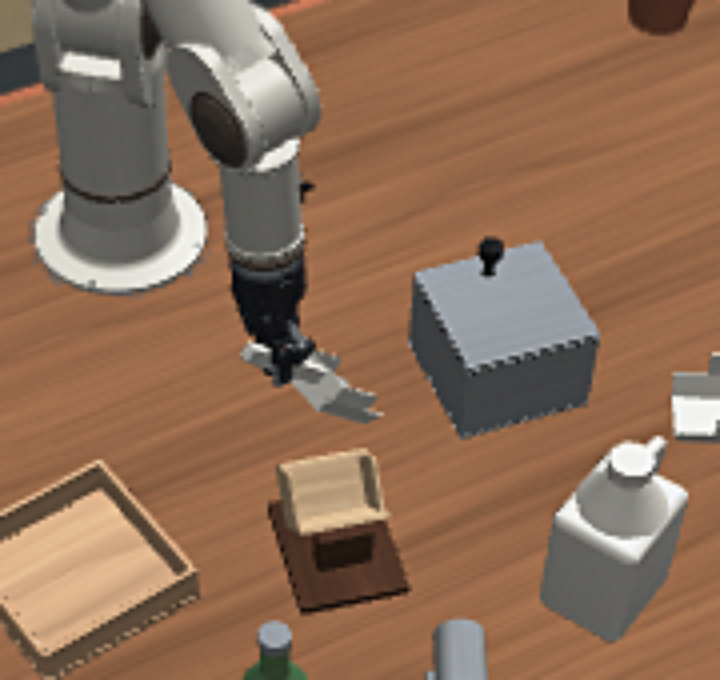

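Joint 4 is at 2.23, close to its limit of 2.42 at this radius, so this spot is too near the base. I'll check the free space behind the tray and level the scoop there instead.

```bash
python3 - <<'E'
from h import *
np.set_printoptions(precision=0,suppress=True)
t=cv2.imread("pics/t3f.png");cv2.imwrite("pics/bt.png",cv2.resize(t[100:270,270:440],None,fx=4,fy=4))
hsv=cv2.cvtColor(t,cv2.COLOR_BGR2HSV);m=((hsv[...,0]>45)&(hsv[...,0]<85)&(hsv[...,1]>100)).astype(np.uint8)
ys,xs=np.nonzero(m);print(xs.min(),xs.max(),ys.min(),ys.max())
s=cv2.imread("pics/s3f.png");hs=cv2.cvtColor(s,cv2.COLOR_BGR2HSV);m=((hs[...,0]>45)&(hs[...,0]<85)&(hs[...,1]>100)).astype(np.uint8);m[:200]=0
ys2,xs2=np.nonzero(m);print(xs2.min(),xs2.max(),ys2.min(),ys2.max())
print(plane("top",(297,138),0),plane("scene",((xs2.min()+xs2.max())/2,ys2.max()-6),0))
for z in (0,):
  for p in [(291,198),(354,244)]:print(plane("top",p,z))
E
```

```text
289 311 118 143
240 256 224 258
[ 763. -192.    0.] [ 772. -194.    0.]
[ 552. -169.    0.]
[ 391. -389.    0.]
```

View pics/bt.png

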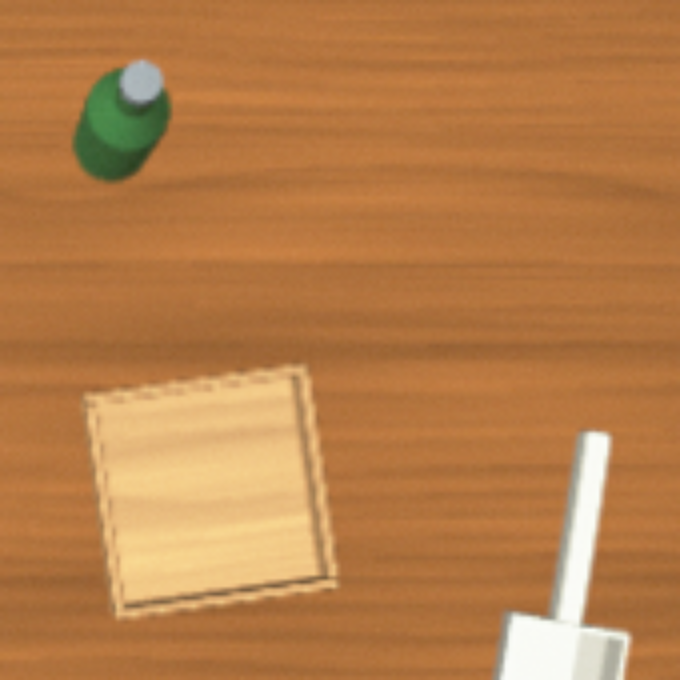

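The strip at x 580–720 and y < -170, behind the tray, is free. The bottle's base is at (765,-193). I'll go there high.

```bash
python3 -m jog '0 0 0.05 0 -1; 0 0 0.06 0 -1; 0 0 0.06 0 -1; 0.025 -0.03 0.01 0 -1; 0.025 -0.03 0 0 -1; 0.025 -0.03 0 0 -1; 0.025 -0.03 0 0 -1; 0.025 -0.03 0 0 -1; 0.025 -0.03 0 0 -1; 0.025 -0.03 0 0 -1; 0.025 -0.03 0 0 -1; 0.025 -0.03 0 0 -1' 60;  python3 -m jog '0.025 0 0 -5 -1; 0 0 0 0 -1; 0 0 0 0 -1'; python3 - <<'E'
from h import *
s=arm.get_state();print(np.round(s["joint_pos"],2));w=s["orientation"];R=cv2.Rodrigues(w)[0];print("tooly deg",np.degrees(np.arctan2(R[1,1],R[0,1])),R[:,1],R[:,2])
s=arm.snapshot("scene");cv2.imwrite("pics/s11.png",cv2.resize(s[100:270,150:330,::-1],None,fx=4,fy=4))
E
```

```text
t: 15.95
ee_pos: [640.8, -272.1, 316.7]
orientation: [2.123, 2.3, 0.107]
ft_force: [0.5, -0.1, -0.7]
finger_gap: 14.9
t: 16.32
ee_pos: [664.6, -270.1, 316.2]
orientation: [2.218, 2.207, 0.106]
ft_force: [-1.1, -0.6, -1.7]
finger_gap: 15.2
[ 0.81  0.6  -0.7   1.28  0.33  1.34  0.13]
tooly deg -0.34563105665850125 [ 0.99843498 -0.00602303  0.05559967] [ 0.05579672  0.03999684 -0.99764071]
```

View pics/s11.png

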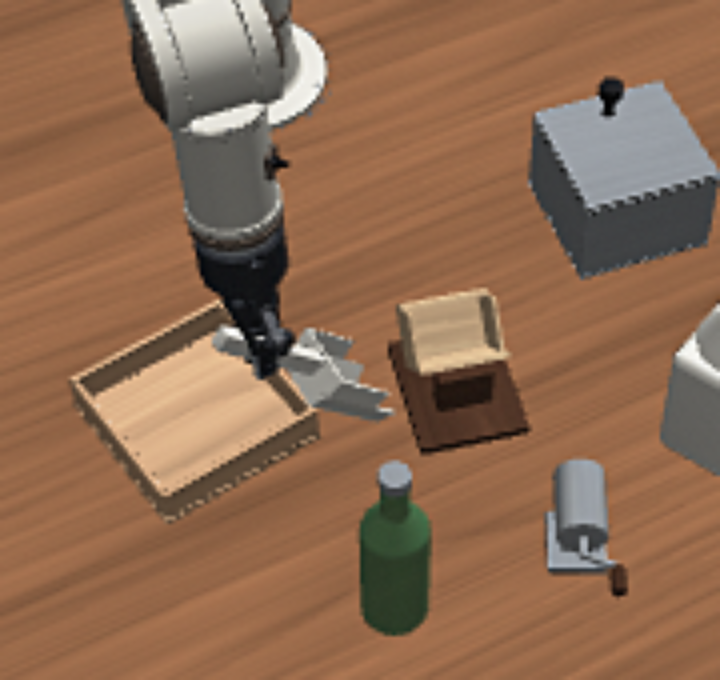

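```bash
python3 -m jog '-0.015 -0.01 -0.04 0 -1; 0 -0.01 -0.04 0 -1; 0 0 -0.04 0 -1; 0 0 -0.04 0 -1; 0 0 -0.02 0 -1; 0 0 0 0 -1' 30; python3 -m jog '0 0 -0.01 0 -1; 0 0 -0.01 0 -1; 0 -0.008 -0.01 0 -1; 0 -0.008 -0.01 0 -1; 0 -0.008 -0.01 0 -1; 0 0 0 0 -1'; python3 - <<'E'
from h import *
s=arm.snapshot("scene");cv2.imwrite("pics/s12.png",cv2.resize(s[100:270,150:330,::-1],None,fx=4,fy=4))
E
```

```text
t: 17.12
ee_pos: [648.8, -290.5, 134.7]
orientation: [2.222, 2.207, 0.105]
ft_force: [-0.4, -0.2, -0.5]
finger_gap: 15.0
t: 17.88
ee_pos: [651.3, -317.8, 86.4]
orientation: [2.221, 2.198, 0.107]
ft_force: [2.0, -2.8, 4.1]
finger_gap: 15.8
```

View pics/s12.png

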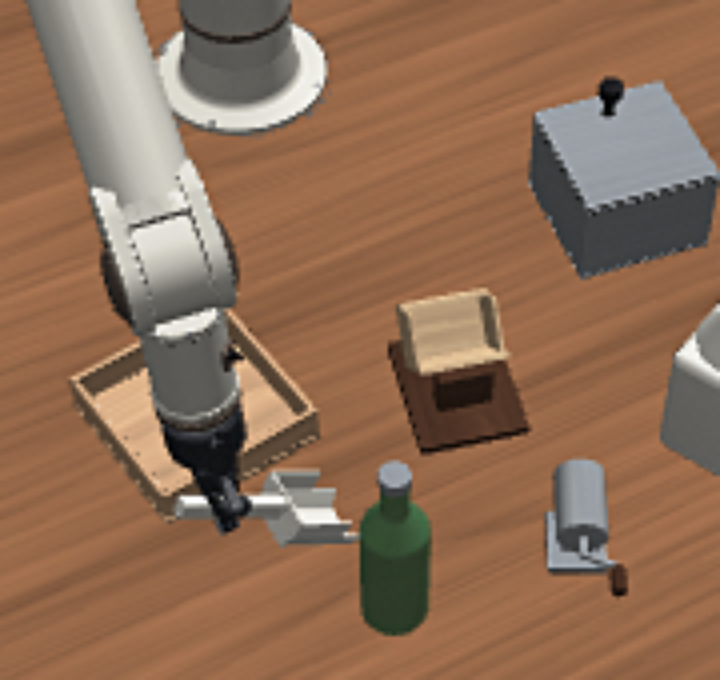

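The contact force is about 4 N and the scoop is swivelling level. The handle is visibly flatter. I'll keep going down and away.

```bash
python3 -m jog '0 -0.007 -0.01 0 -1; 0 -0.007 -0.01 0 -1; 0 -0.006 -0.01 0 -1; 0 -0.005 -0.01 0 -1; 0 -0.004 -0.01 0 -1; 0 0 0 0 -1'; python3 -m jog '0 -0.003 -0.008 0 -1; 0 -0.002 -0.006 0 -1; 0 -0.001 -0.005 0 -1; 0 0 0 0 -1'; python3 - <<'E'
from h import *
s=arm.snapshot("scene");cv2.imwrite("pics/s13.png",cv2.resize(s[100:270,150:330,::-1],None,fx=4,fy=4))
E
```

```text
t: 18.68
ee_pos: [651.1, -345.4, 36.2]
orientation: [2.221, 2.2, 0.108]
ft_force: [2.9, -2.5, 4.5]
finger_gap: 15.3
t: 19.18
ee_pos: [649.8, -349.5, 16.2]
orientation: [2.221, 2.205, 0.106]
ft_force: [2.2, -3.4, 4.3]
finger_gap: 15.5
```

View pics/s13.png

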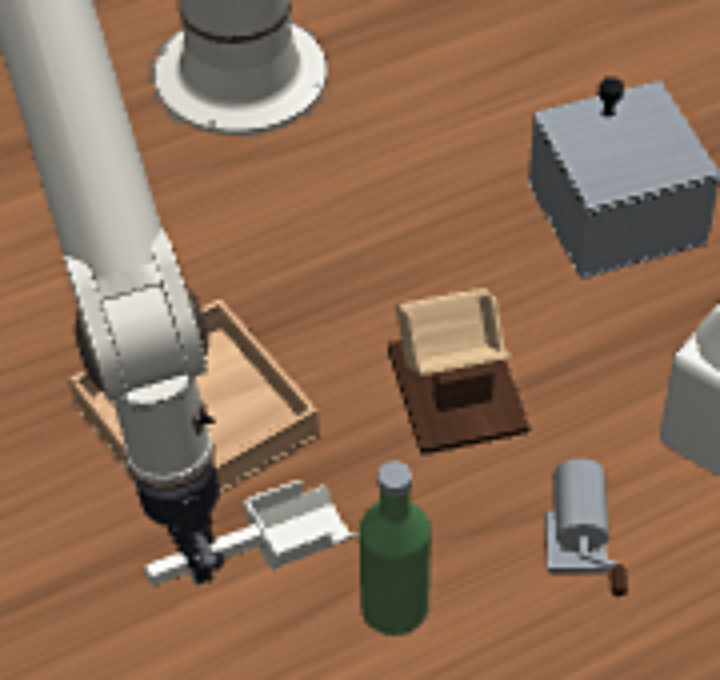

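```bash
python3 -m jog '0 0 -0.002 0 -1; 0 0 -0.002 0 -1; 0 0 0 0 -1'; python3 -m jog '0 0 -0.002 0 -1; 0 0 0 0 -1'
```

```text
t: 19.6
ee_pos: [649.6, -349.4, 12.2]
orientation: [2.22, 2.206, 0.106]
ft_force: [1.4, -3.1, 3.5]
finger_gap: 15.3
t: 19.85
ee_pos: [649.9, -349.7, 10.5]
orientation: [2.22, 2.205, 0.106]
ft_force: [0.7, -3.1, 4.7]
finger_gap: 14.8
```

```bash
python3 -m jog '0 0 -0.002 0 -1; 0 0 0 0 -1'; python3 -m jog '0 0 0 0 -1; 0 0 0 0 -1; 0 0 0 0 -1' 100;  python3 -m jog '0 0 0.02 0 -1; 0 0 0.05 0 -1; 0 0 0.05 0 -1; 0 0 0.05 0 -1; 0 0 0.05 0 -1; 0 0 0 0 -1; 0 0 0 0 -1'; python3 - <<'E'
from h import *
s=arm.snapshot("scene");t=arm.snapshot("top");cv2.imwrite("pics/s14.png",cv2.resize(s[100:270,150:330,::-1],None,fx=4,fy=4))
cv2.imwrite("pics/t14.png",cv2.resize(t[100:270,270:440,::-1],None,fx=4,fy=4))
E
```

```text
t: 20.1
ee_pos: [649.7, -349.6, 8.4]
orientation: [2.22, 2.205, 0.106]
ft_force: [0.9, -4.1, 3.4]
finger_gap: 15.2
t: 20.48
ee_pos: [649.8, -349.6, 8.5]
orientation: [2.22, 2.205, 0.106]
ft_force: [1.8, -3.6, 3.7]
finger_gap: 14.7
t: 21.35
ee_pos: [649.2, -348.5, 228.1]
orientation: [2.22, 2.208, 0.105]
ft_force: [-0.4, -0.4, -2.2]
finger_gap: 14.6
```

View pics/s14.png

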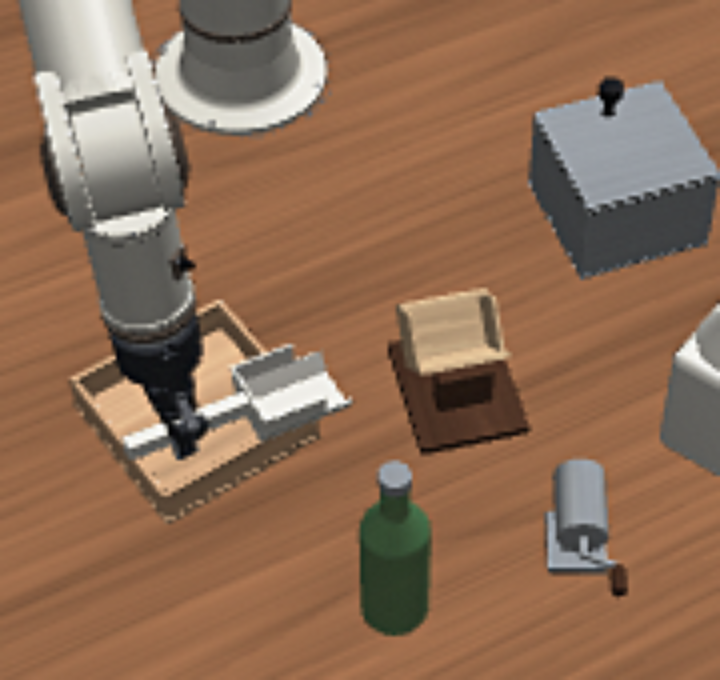

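View pics/t14.png

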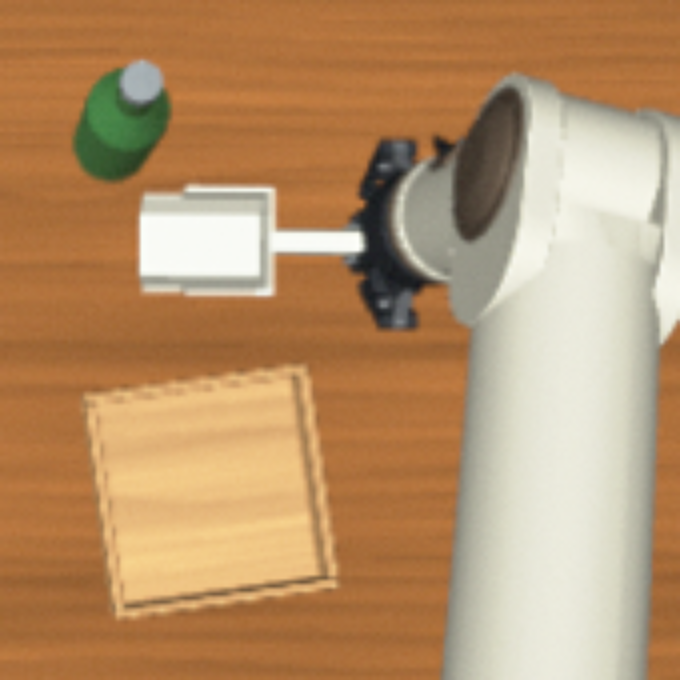

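```bash
python3 - <<'E'
from h import *
s=arm.snapshot("scene");cv2.imwrite("pics/s15f.png",s[:,:,::-1]);cv2.imwrite("pics/s15.png",cv2.resize(s[180:220,175:245,::-1],None,fx=11,fy=11,interpolation=cv2.INTER_CUBIC))
E
```

```text
(no output)
```

View pics/s15.png

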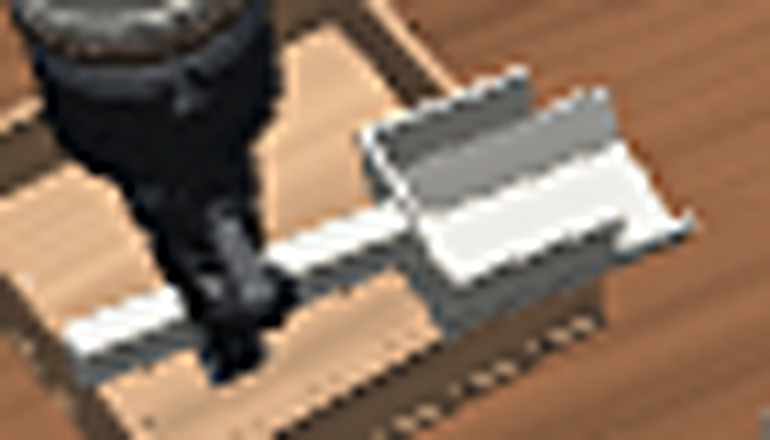

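```bash
python3 - <<'E'
from h import *
np.set_printoptions(precision=1,suppress=True)
S=lambda x,y:(175+x/11-.45,180+y/11-.45);T=lambda x,y:(270+x/4-.4,100+y/4-.4)
A={}
for n,a,b in[("backN",S(365,135),T(273,296)),("backF",S(462,285),T(272,187)),("frontF",S(690,228),T(140,195)),("frontN",S(622,145),T(141,293))]:
    A[n],e=tri(a,b);print(n,A[n],round(e,1))
bm=(A["backN"]+A["backF"])/2;fm=(A["frontN"]+A["frontF"])/2;v=bm-fm;print(v,np.linalg.norm(v), "expected elevation of level",np.arctan2(40,90),"meas",np.arctan2(v[2],np.hypot(*v[:2])))
r=A["backF"]-A["backN"];print("roll",r,np.arctan2(r[2],np.hypot(*r[:2])))
E
```

```text
backN [ 611.1 -278.9  257.1] 4.2
backF [ 687.6 -278.7  263.2] 3.0
frontF [ 684.9 -190.8  236.4] 2.8
frontN [ 619.2 -189.9  207.5] 7.4
[ -2.8 -88.4  38.2] 96.37254100527858 expected elevation of level 0.4182243295792291 meas 0.4075523615509379
roll [76.5  0.3  6.1] 0.07968420704616778
```

The scoop is level: pitch is within about 0.01 rad and roll is about 0.07 rad. The bowl centre is at about (649,-235) and roughly 215 mm up. I need a shift of (-0.182, -0.037) to put it over the tray centre at (467,-272).

```bash
python3 -m jog '-0.01 -0.002 0 0 -1; -0.025 -0.005 0 0 -1; -0.025 -0.005 0 0 -1; -0.025 -0.005 0 0 -1; -0.025 -0.005 0 0 -1; -0.025 -0.005 0 0 -1; -0.025 -0.005 0 0 -1; -0.015 -0.003 0 0 -1; -0.007 -0.002 0 0 -1; 0 0 0 0 -1; 0 0 0 0 -1; 0 0 0 0 -1';  python3 - <<'E'
from h import *
s=arm.snapshot("scene");t=arm.snapshot("top")
cv2.imwrite("pics/s16f.png",s[:,:,::-1]);cv2.imwrite("pics/t16f.png",t[:,:,::-1])
cv2.imwrite("pics/s16.png",cv2.resize(s[135:215,140:240,::-1],None,fx=7,fy=7,interpolation=cv2.INTER_CUBIC))
cv2.imwrite("pics/t16.png",cv2.resize(t[170:280,270:400,::-1],None,fx=5,fy=5,interpolation=cv2.INTER_CUBIC))
E
```

```text
t: 23.0
ee_pos: [468.9, -386.0, 228.6]
orientation: [2.219, 2.206, 0.107]
ft_force: [-0.2, 0.8, 0.0]
finger_gap: 15.0
```

View pics/s16.png

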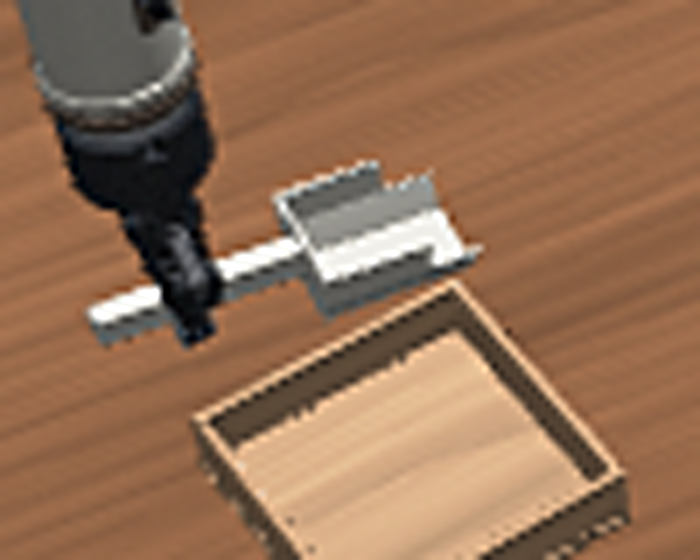

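View pics/t16.png

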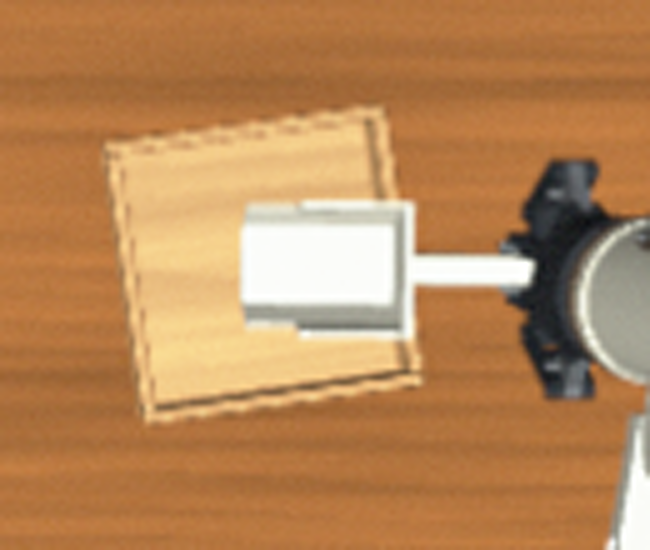

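View pics/s16f.png

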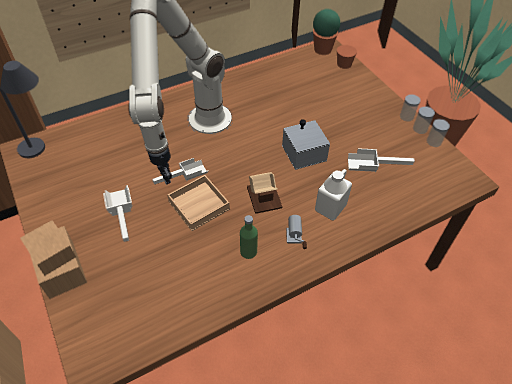

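```bash
python3 - <<'E'
from h import *
np.set_printoptions(precision=1,suppress=True)
S=lambda x,y:(140+x/7-.45,135+y/7-.45);T=lambda x,y:(270+x/5-.4,170+y/5-.4)
A={}
for n,a,b in[("backN",S(275,197),T(413,337)),("backF",S(323,283),T(412,203)),("frontF",S(478,252),T(242,222)),("frontN",S(440,205),T(243,318))]:
    A[n],e=tri(a,b);print(n,A[n],round(e,1))
bm=(A["backN"]+A["backF"])/2;fm=(A["frontN"]+A["frontF"])/2;v=bm-fm
print("pitch err",np.arctan2(v[2],np.hypot(*v[:2]))-.4182, "centre",(bm+fm)/2,"floor top-view",plane("top",T(320,264),218))
tt=np.array([466.8,-271.9]);print(((bm+fm)/2)[:2]-tt)
# tray centre from scene (corners at rim z=50) 
for x,y in[(455,283),(195,418),(622,478)]:print(plane("scene",S(x,y),50))
print((plane("scene",S(195,418),50)+plane("scene",S(622,478),50))/2)
print(np.abs(arm.get_state()["joint_vel"]).max())
E
```

```text
backN [ 432.3 -317.3  261.7] 3.0
backF [ 506.3 -318.1  265.3] 0.8
frontF [ 496.7 -226.2  231.5] 2.7
frontN [ 441.7 -227.2  217.2] 6.1
pitch err -0.011488073377096064 centre [ 469.3 -272.2  243.9] floor top-view [ 471.5 -274.9  218. ]
[ 2.5 -0.3]
[ 366.2 -192.4   50. ]
[ 389.9 -374.8   50. ]
[ 551.1 -168.6   50. ]
[ 470.5 -271.7   50. ]
0.002928402635630284
```

Two views put the bowl centre within about 5 mm of the tray centre, at about 220 mm, and level. The lid is flat, the bystanders haven't moved and the arm is still, so I'm handing in.

```bash
python3 - <<'E'
from h import *
s=arm.get_state();print(s["t"],s["finger_gap"],np.round(s["ft_force"],1))
arm.finish_job()
E
```

```text
23.1 14.702700773219737 [-0.2  0.5 -0.8]
the job is handed in; nothing more can be done
```

I handed the job in at 23.1 s (limit 51 s) with the lid closed and the scoop held level over the tray. The system gave no verdict.

**What I did:**
- **Lid:** I pushed it shut beside the knob, reaching about 20 N.
- **Scoop:** I gripped it about 113 mm along the handle, drew it about 100 mm up the slope and lifted it clear.
- **Levelling:** The jog command only turns the tool about the vertical, so I pressed the bowl on free bench behind the tray (3–5 N) until the scoop swivelled level. I then gripped it at 100 N and carried it over the tray.

**Last checks, from two views:**
- **Position:** the bowl centre was within about 5 mm of the tray centre, and its floor about 220 mm up.
- **Level:** pitch error was about 0.01 rad and roll about 0.05–0.08 rad, against a 0.22 limit.
- **Scene:** the lid looked flat and the arm was still. The bottle, jug and sharpener looked unmoved in the picture; I did not measure them.

**What went wrong or disagreed:**
- **Wrong turn:** my first big turn ran joint 7 to 2.54 rad, just short of its 2.57 limit. The turn fell short and left the tool tilted about 4°, which is most of that roll. I turned it the other way.
- **First levelling spot:** it was too near the base (joint 4 at 2.23 rad, limit 2.42), so I dropped it.
- **Two views:** they disagreed by up to 6–7 mm at the bowl's front corner.

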